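# Load the sample carrier under the leaf spring

## Robot

A 6-joint arm with a two-finger parallel gripper is mounted at the origin on a cart in front of the work surface, level with it; the furniture and walls round the work are solid. World frame = base frame: x ahead of the robot, y to its left, z up, the work surface at z = 0. Lengths are in mm, angles in rad, forces in N, time in s.
With the tool pointing down it reaches from about 275 to 750 mm from the base axis. Payload 10.2 kg.
Tool frame: the origin (TCP) lies at the very end of the fingers, on their centre line; the grasp point (between the pads) lies 19 mm behind it (ctrl.tcp_to_grasp is the distance from the TCP to the grasp point, in mm); z points along the fingers, x is the direction in which the jaws open and shut, and the axes are right-handed (so a half turn about z gives the same grasp; the last joint's range is limited). The gripper opens to 85 mm and grips with 20 to 120 N. Pads are 22 mm wide; open, the fingers measure 114 mm over their backs; the gripper's body (76 mm by 85 mm) begins 54 mm behind the grasp point. The pads swing forward as they close: fully open they stand 13 mm farther back than shut.
Start: joints at [-0.223, 0.313, 1.498, -0, 1.331, -0.223], TCP at [525.006, -0.013, 231.294] pointing down, gripper open.
Joint ranges: [-2.94, 2.94], [-0.97, 2.17], [0.19, 2.56], [-1.23, 4.37], [0.02, 3.11], [-2.88, 2.88]. Speed limits (rad/s): [2.39, 2.39, 3.01, 3.14, 3.14, 3.14].

## Interface

Orientations are given as a unit quaternion [w, x, y, z].
In Python, from rig import monitor, vision, order, ctrl gives the robot as it stands. The module is installed in compiled form; this text tells all that it offers.
- The arm moves only by the shell command python3 -m pendant 'ROWS' [FORCE]. ROWS is JSON, a list that holds one entry, the list of rows, each a list of 5 numbers: the closure, from -1 (fully open) to 1 (shut), then the shift along the world's x, y, z in m, then the turn about the world's z in degrees. In form: [[[fingers, dx, dy, dz, spin], ...]]. A call has 1 to 20 rows; each row is the pose to reach, as a shift and turn from the pose commanded when the call began; what a row does not reach only later rows make up. A row lasts 1/10 s, in which the tool goes at most 50 mm and 8.59 degrees, less where a joint would pass 70% of its speed; a pose out of reach is approached as far as the arm can. A call with a gripper value outside its range is refused whole. The fingers move at their own pace and stop on an object; FORCE is the grip in N (left out, the last holds). Time passes only in rows, so rows that repeat a pose let the fingers close. It gives the time, the measured TCP pose, the force and the opening at its end, in the units of the state.
- monitor.sense(): the state, without advancing time (a new reading comes with each control period).
- vision.capture(name): name is "scene" or "side" or "wrist"; returns (picture, depth): 384x512x3 uint8, red, green, blue; 384x512 float32, mm along the optical axis (not along the pixel's ray), 0 where there is no reading.
- vision.camera_info(name): a dict with "fov_y" (degrees; the focal length in pixels is half the picture's height over the tangent of half this angle, whatever the lens; pixels are square), "cx", "cy" (the principal point, pixels), "distortion" ([k1, k2, p1, p2, k3] as OpenCV has them; the pictures are not rectified), "R" (3x3) and "t" (3): a world point X has camera coordinates R X + t; the wrist camera has in their place "hand_eye" (4x4, takes a point from camera to tool coordinates, whose origin is the TCP and whose axes are the tool frame's). Camera axes: x right, y down, z forward; pixel columns grow to the right and rows downward; lengths in mm; the calibration is good to about 2 mm. A picture is of the moment at which its call begins: read the wrist's pose just before it. camera_info takes no time and is no camera call.
- order.finish_job(): hands the job in, once; it reports no verdict.
The state is a dict: "time_s": time; "joints": joint angles; "dq": joint speeds; "tau": joint torques, N m; "eef_pos": TCP position; "ee_rot": TCP orientation; "force": force on the tool from outside, world axes, zero at the start; "wrist_torque": the same for the moment, N m; "grip_width": opening from 0.0 (shut) to 1.0 (fully open).
Only numpy, scipy, OpenCV 4.12 (cv2) and the standard library are available. Lean on these libraries where they do the work, as an engineer would, in place of code of your own. Each camera call takes 0.05 s, during which the arm holds its last target.

## Task

Load the flat grey sample carrier into the aluminium track: press it down hard with closed fingertips on the grooved area behind its rib, against the sprung pad it lies on, and keep pressing while you slide it under the bridge and the leaf spring, fully home against the end stop, so that it lies flat and the pad springs up again behind it. Only press and push: do not lift the carrier out, and leave the things around it alone. Finish clear of everything.

Things in the scene. Friction and masses are not known exactly. Their poses are not given: they have to be found in the camera images.
- track: Aluminium loading track screwed to the bench (fixed), 198 x 84 mm. Origin on the bench on the centre line, below the front edge of the sprung steel pad; +x is the sliding direction, z up. Along x: foot from -78 to +120 mm, pad (34 mm wide) from -56 to 0, bridge +54 to +66, end stop face +109. Side walls: inner faces y = +-24.2 mm, outer +-32, tops 22 mm above the bench.
- floor_end (a point): Point on the track's floor at the front edge of the pad, on the centre line. The floor is 12 mm above the bench, from x = 0 to the end stop, and as rails beside the pad.
- bridge_mid (a point): Middle of the underside of the rigid bridge, 26.5 mm above the bench; the bridge is 12 mm thick in x and its top is about 39 mm above the bench.
- leaf_low (a point): Lowest point of the leaf spring, midway between its two 8 mm wide steel strips (y = +-15 mm), which slope down forwards from the bridge to 21 mm above the bench at x = 92 mm of the track. The pressed-down carrier wedges itself under them.
- carrier: Loose flat grey sample carrier, plate 105 x 47 x 12 mm (x, y, z), about 0.12 kg, slippery (friction 0.25). Origin: centre of its underside; +x to its nose, along the track's +x. At the start it lies on the raised pad, underside 19 mm above the bench, too high to pass the bridge. Loaded: underside at 12 mm, origin at x = +56.5 mm of the track, rear edge 4 mm past the pad. The slide is about 66 mm.
- rib_back (a point): Middle of the rear face of the carrier's rib: rib 6 mm thick in x, 40 mm wide, top 8 mm above the plate; rear face 14.5 mm behind the carrier's origin. A fingertip on the thumb area pushes the carrier forward against this face. In front of the rib a small glass disc is set flush.
- thumb_area (a point): Centre of the carrier's grooved thumb area, on its top face (38 mm long in x, 47 mm wide), axes like the carrier's.
- nose (a point): Middle of the carrier's front face, 52.5 mm ahead of its origin, half-way up.
- stop_face (a point): Middle of the end stop's face that the carrier's nose must meet, 18 mm above the bench; axes like the track's.
- pad (a joint): How far the sprung pad is pressed down, in m: 0 = up (top 19 mm above the bench, 7 mm above the floor), 0.007 = flush with the floor. Spring force 8 N at 0, 11.5 N when flush.
- leaf (a joint): How far the leaf spring is bent up, in rad: 0 = free, about 0.09 with the pressed-down carrier under it; it then presses the carrier down with about 5 N.
- driver: Bystander: dark ball-end screwdriver, 134 mm long, 26 mm thick, lying beside the track; origin below its middle. Leave it.
- post: Bystander: stainless post 13 mm thick, 50 mm tall, standing beside the track; origin at the centre of its foot. Leave it.
- vial: Bystander: amber vial with screw cap, 23 mm thick, 52 mm tall, standing beyond the stop end of the track; origin at the centre of its foot. Leave it.
- box_corner (a point): Top of the near left upright corner of the big fixed dark box on the right of the bench, 262 mm tall (always there). From this corner its near face runs to the right and 0.10 m towards the robot over 0.37 m of y; a gripper that swings in low from the right would strike it.
Mind the look-alikes: they are no part of the job. There is more than one size of the track; the one meant has the size given above.

How it is judged (in metres and radians):
On the way, in this order (a step that is already met when the one before it is completed fails the run):
1. the fingers press the carrier down (pad down 5.5 mm or more) short of the leaf spring (value of joint pad above 0.0055 m and contact force between the fingers and carrier above 3 N and value of joint leaf below 0.03 rad), for 0.05 s.
2. the fingers keep the carrier pressed down as its nose bends the leaf spring up (value of joint leaf above 0.05 rad and value of joint pad above 0.0045 m and contact force between the fingers and carrier above 3 N), for 0.05 s.
At the end, for the whole second after the job is handed in: the carrier lies flat on the track floor (within 2.5 mm and 0.05 rad), its nose within 3 mm of the end stop, the leaf spring bent up on top of it, the pad fully up (within 1 mm) behind it, all at rest (x of carrier in the frame of track above 0.0535 m and z of carrier in the frame of track between 0.01 and 0.0145 m and angle between the z axis of carrier and the z axis of track, either way round below 0.05 rad and value of joint leaf above 0.05 rad and value of joint pad below 0.001 m and linear speed of carrier below 0.01 m/s); the robot touches nothing.
It fails at once if the carrier is lifted more than 12 mm above where it lay on the pad, or tipped more than 0.4 rad (height (world z) of carrier above 0.031 m or angle between carrier's own z axis and vertical above 0.4 rad).
It fails at once if a bystander is moved more than 20 mm (distance of any of driver, post, vial from where it was at the start of the episode above 0.02 m).
It also fails if it takes over 35 s, if anything falls off the work surface, if the arm or the gripper's body presses on something with over 40 N, if the wrist force passes 120 N, or if a joint passes its speed limit or range.

## Working session

There is one attempt and no reset: what is moved stays moved. The work goes in short steps, Python scripts to look and compute and a shell command to move; the robot and the scene stay as the last step left them, time stands still between calls to the robot, and variables do not carry over. Pictures are saved under pics/ and viewed, and the job is handed in when it is done.

```bash
mkdir -p pics; cat > h.py <<'E'
import numpy as np,cv2
from rig import monitor,vision,order,ctrl
def K(name):
    i=vision.camera_info(name);f=192/np.tan(np.radians(i['fov_y'])/2)
    return np.array([[f,0,i['cx']],[0,f,i['cy']],[0,0,1.]]),np.array(i['distortion'],float),i
def ray(name,uv):
    k,d,i=K(name);p=cv2.undistortPoints(np.array(uv,float).reshape(-1,1,2),k,d).reshape(-1,2)
    return np.c_[p,np.ones(len(p))],i
def atz(name,uv,z):
    r,i=ray(name,uv);R=np.array(i['R']);t=np.array(i['t']).ravel()
    c=-R.T@t;w=r@R
    s=(np.array(z)-c[2])/w[:,2];return c+w*s[:,None]
def atd(name,uv,d):
    r,i=ray(name,uv);R=np.array(i['R']);t=np.array(i['t']).ravel()
    return (r*np.array(d)[:,None]-t)@R
def proj(name,P):
    k,d,i=K(name);return cv2.projectPoints(np.array(P,float).reshape(-1,1,3),cv2.Rodrigues(np.array(i['R'],float))[0],np.array(i['t'],float).reshape(3,1),k,d)[0].reshape(-1,2)
E
python3 - <<'E'
from h import *
print({k:v for k,v in monitor.sense().items() if k in('time_s','eef_pos','ee_rot','force','grip_width')})
for n in('scene','side'):
    p,d=vision.capture(n);cv2.imwrite(f'pics/{n}0.png',p[:,:,::-1]);np.save(f'{n}0.npy',d);cv2.imwrite(f'pics/{n}0.raw.png',p[:,:,::-1]); i=vision.camera_info(n);print(n,i)
E
```

```text
{'time_s': 0.0, 'eef_pos': array([5.24729178e+02, 6.62761917e-02, 2.30724063e+02]), 'ee_rot': array([-1.50832355e-04,  9.99999774e-01,  1.77749016e-05, -6.54891276e-04]), 'force': array([ 0.09511958, -0.09600398,  0.38864735]), 'grip_width': 0.995608691547236}
scene {'fov_y': 48.097572819667626, 'cx': 252.3347376777472, 'cy': 189.01850615789377, 'distortion': array([-0.02257725,  0.        ,  0.        ,  0.        ,  0.        ]), 'R': array([[ 0.70317715, -0.71101123, -0.00222195],
       [-0.39125231, -0.38432826, -0.83618982],
       [ 0.59368639,  0.58885892, -0.54843563]]), 't': array([-252.29761875,  396.67010759,  619.47294943])}
side {'fov_y': 42.63459546656139, 'cx': 266.2391509858675, 'cy': 197.21325958512162, 'distortion': array([-0.02926184,  0.        ,  0.        ,  0.        ,  0.        ]), 'R': array([[ 0.97661129, -0.21497041,  0.00425558],
       [-0.14445732, -0.67067275, -0.72755079],
       [ 0.159256  ,  0.70991956, -0.68604063]]), 't': array([-473.862523  ,  265.00172403, 1101.95810507])}
```

View pics/scene0.png

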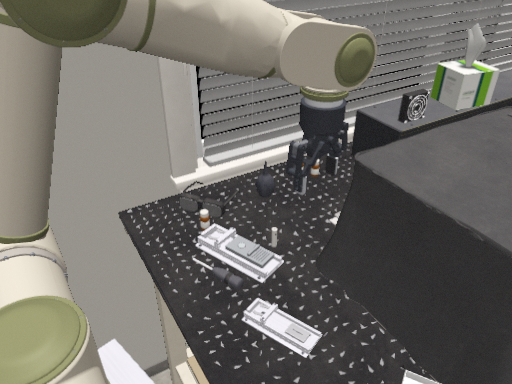

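View pics/side0.png

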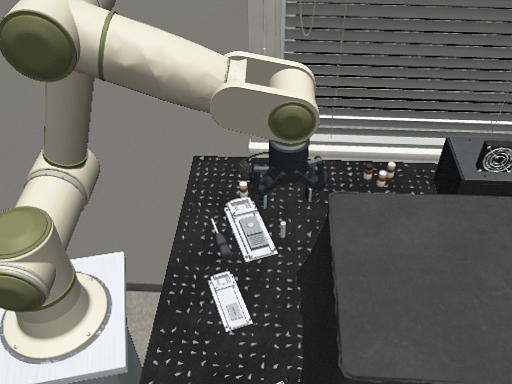

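```bash
python3 - <<'E'
from h import *
a=cv2.imread('pics/scene0.png');c=a[195:355,180:340];cv2.imwrite('pics/c1.png',cv2.resize(c,None,fx=3.75,fy=3.75,interpolation=cv2.INTER_CUBIC))
a=cv2.imread('pics/side0.png');c=a[175:275,190:310];cv2.imwrite('pics/c2.png',cv2.resize(c,None,fx=6,fy=6,interpolation=cv2.INTER_CUBIC))
E
```

```text
(no output)
```

View pics/c1.png

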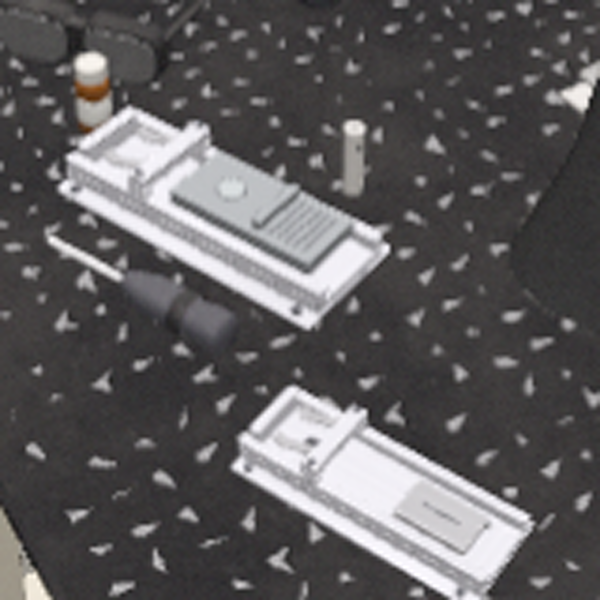

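View pics/c2.png

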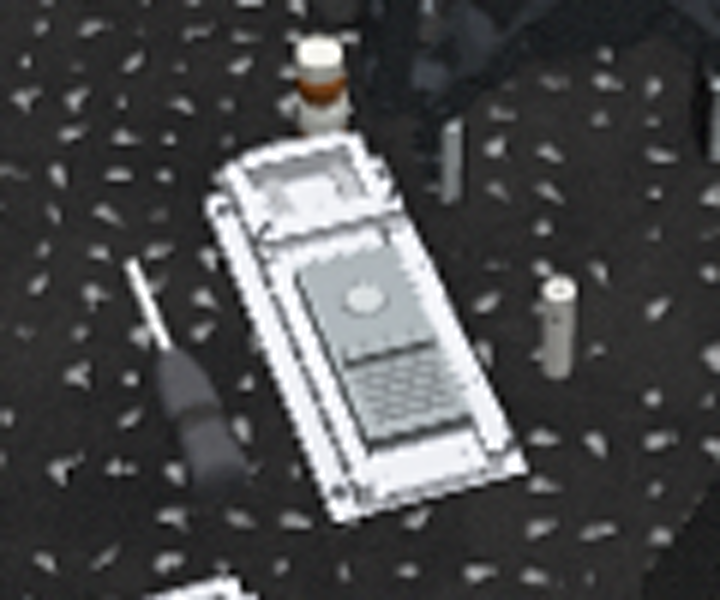

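```bash
python3 - <<'E'
from h import *
s=lambda L:np.array(L,float)/3.75+[180,195]-.37
t=lambda L:np.array(L,float)/6+[190,175]-.42
np.set_printoptions(precision=1,suppress=True)
print('scene carrier FL FR RR RL');A=atz('scene',s([(172,192),(217,150),(355,222),(308,265)]),[31]*4);print(A,np.linalg.norm(A-np.roll(A,1,0),axis=1))
print('side carrier');A=atz('side',t([(300,268),(408,245),(470,415),(367,440)]),[31]*4);print(A,np.linalg.norm(A-np.roll(A,1,0),axis=1))
print('side foot RL RR FL');A=atz('side',t([(338,520),(527,468),(210,205)]),[3,3,3]);print(A,np.linalg.norm(A-A[0],axis=1))
print('scene foot RL RR FL');A=atz('scene',s([(312,327),(388,248),(60,187)]),[3,3,3]);print(A,np.linalg.norm(A-A[0],axis=1))
print('post/vial/driver');print(atz('side',t([(558,372),(322,130),(215,480)]),[0,0,0]),atz('scene',s([(353,190),(88,130),(220,330)]),[0,0,10]))
E
```

```text
scene carrier FL FR RR RL
[[448.7 174.   31. ]
 [495.1 183.5  31. ]
 [506.1  77.5  31. ]
 [460.4  72.1  31. ]] [102.6  47.4 106.6  46. ]
side carrier
[[453.3 178.4  31. ]
 [501.9 182.2  31. ]
 [507.   80.4  31. ]
 [462.8  76.1  31. ]] [102.8  48.7 101.9  44.4]
side foot RL RR FL
[[447.   59.9   3. ]
 [529.5  70.6   3. ]
 [424.1 253.4   3. ]] [  0.   83.1 194.8]
scene foot RL RR FL
[[447.   55.8   3. ]
 [526.5  68.2   3. ]
 [423.4 252.7   3. ]] [  0.   80.4 198.4]
post/vial/driver
[[555.7 123.    0. ]
 [483.7 295.    0. ]
 [401.2  94.3   0. ]] [[553.7 121.3   0. ]
 [475.1 287.5   0. ]
 [404.1  86.3  10. ]]
```

```bash
python3 -m pendant '[[[1,-0.015,0.02,0,2],[1,-0.03,0.05,-0.01,4],[1,-0.04,0.08,-0.02,6],[1,-0.045,0.1,-0.03,6.8],[1,-0.045,0.1,-0.03,6.8],[1,-0.045,0.1,-0.03,6.8],[1,-0.045,0.1,-0.03,6.8]]]' 40
python3 - <<'E'
from h import *
s=monitor.sense();print(s['eef_pos'],s['ee_rot'],s['grip_width'],s['dq'])
p,d=vision.capture('wrist');i=vision.camera_info('wrist');print(i);np.savez('w1.npz',p=p,d=d,pos=s['eef_pos'],q=s['ee_rot'])
cv2.imwrite('pics/w1.png',cv2.resize(p[:,:,::-1],None,fx=1.5,fy=1.5,interpolation=cv2.INTER_CUBIC))
E
```

```text
time_s: 0.8
eef_pos: [480.5, 99.1, 201.6]
ee_rot: [0.0, 0.998, 0.059, 0.0]
force: [-0.3, -0.1, 0.5]
grip_width: -0.002
[480.51556963  99.14181147 201.64954733] [1.38048752e-04 9.98272783e-01 5.87480349e-02 3.17002291e-04] -0.0018806921080359315 [-0.0050918  -0.00053652  0.00095815  0.00082589 -0.00174624  0.00245739]
{'fov_y': 68.16317714902976, 'cx': 253.95992368693862, 'cy': 195.8444269006562, 'distortion': array([-0.05922282,  0.        ,  0.        ,  0.        ,  0.        ]), 'hand_eye': array([[ 9.99999432e-01,  8.59465581e-04, -6.30008103e-04,
         1.50364894e+00],
       [-6.32936158e-04,  9.54656636e-01,  2.97708427e-01,
        -7.55533532e+01],
       [ 8.57311562e-04, -2.97707859e-01,  9.54656638e-01,
        -1.42404147e+02],
       [ 0.00000000e+00,  0.00000000e+00,  0.00000000e+00,
         1.00000000e+00]])}
```

View pics/w1.png

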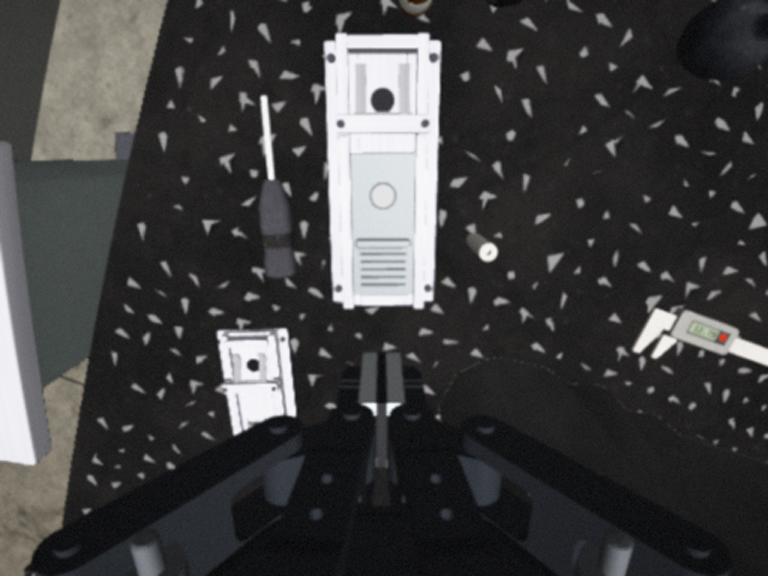

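```bash
python3 - <<'E'
from h import *
a=np.load('w1.npz')['p'][:,:,::-1]
cv2.imwrite('pics/w1b.png',cv2.resize(a[95:210,210:300],None,fx=5,fy=5,interpolation=cv2.INTER_CUBIC))
E
```

```text
(no output)
```

View pics/w1b.png

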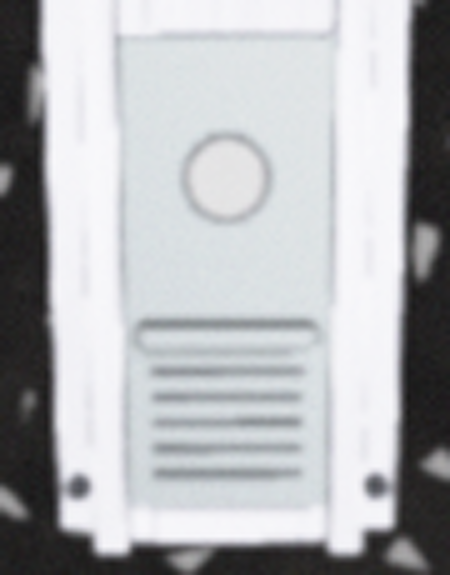

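```bash
cat >> h.py <<'E'
from scipy.spatial.transform import Rotation as Ro
def watz(w,uv,z):
    k,d,i=K('wrist');p=cv2.undistortPoints(np.array(uv,float).reshape(-1,1,2),k,d).reshape(-1,2)
    H=np.array(i['hand_eye']);q=w['q'];R=Ro.from_quat([q[1],q[2],q[3],q[0]]).as_matrix()
    r=np.c_[p,np.ones(len(p))]@H[:3,:3].T@R.T;c=R@H[:3,3]+w['pos']
    return c+r*((np.array(z)-c[2])/r[:,2])[:,None]
np.set_printoptions(precision=1,suppress=True)
E
python3 - <<'E'
from h import *
w=np.load('w1.npz')
f=lambda L:np.array(L,float)/5+[210,95]-.4
g=lambda L:np.array(L,float)/1.5-.17
A=watz(w,f([(118,36),(334,34),(330,508),(128,508)]),[31]*4);print(A,np.linalg.norm(A-np.roll(A,1,0),axis=1),A.mean(0))
m=(A[0]+A[1])/2-(A[2]+A[3])/2;print('angle',np.degrees(np.arctan2(m[1],m[0])))
B=watz(w,f([(227,322),(227,353),(227,353),(227,385)]),[39,39,31,31]);
u=m/np.linalg.norm(m);print(B,(B-A.mean(0))@u)
F=watz(w,g([(325,41),(441,41),(432,303),(333,305)]),[3]*4);print(F,np.linalg.norm(F-np.roll(F,1,0),axis=1))
d=(F[0]+F[1]-F[2]-F[3])/2;print('foot angle',np.degrees(np.arctan2(d[1],d[0])),np.linalg.norm(d))
# left/right wall lines
print(w['pos'],'depth at plate',w['d'][130,255])
E
```

```text
[[450.5 177.9  31. ]
 [495.7 183.6  31. ]
 [509.4  79.9  31. ]
 [463.   74.3  31. ]] [104.3  45.5 104.7  46.7] [479.7 128.9  31. ]
angle 97.20243875497879
[[480.4 121.5  39. ]
 [481.2 114.7  39. ]
 [481.4 113.1  31. ]
 [482.3 105.9  31. ]] [ -7.5 -14.3 -15.9 -23.2]
[[422.7 253.9   3. ]
 [505.8 263.8   3. ]
 [529.1  65.8   3. ]
 [446.1  54.2   3. ]] [201.1  83.8 199.3  83.8]
foot angle 96.70604490201366 200.2189389397349
[480.5  99.1 201.6] depth at plate 304.85382
```

```bash
python3 -m pendant '[[[1,0.0025,0.0012,-0.03,0],[1,0.0025,0.0012,-0.06,0],[1,0.0025,0.0012,-0.09,0],[1,0.0025,0.0012,-0.12,0],[1,0.0025,0.0012,-0.14,0],[1,0.0025,0.0012,-0.155,0],[1,0.0025,0.0012,-0.165,0],[1,0.0025,0.0012,-0.165,0],[1,0.0025,0.0012,-0.165,0]]]' 
python3 - <<'E'
from h import *
s=monitor.sense();print(s['eef_pos'],s['ee_rot'],s['force'])
p,d=vision.capture('wrist');np.savez('w2.npz',p=p,d=d,pos=s['eef_pos'],q=s['ee_rot'])
cv2.imwrite('pics/w2.png',cv2.resize(p[:,:,::-1],None,fx=1.5,fy=1.5,interpolation=cv2.INTER_CUBIC))
p,d=vision.capture('scene')
cv2.imwrite('pics/s2.png',cv2.resize(p[195:315,180:340,::-1],None,fx=5,fy=5,interpolation=cv2.INTER_CUBIC))
E
```

```text
time_s: 1.75
eef_pos: [483.0, 100.9, 36.9]
ee_rot: [0.0, 0.998, 0.059, 0.0]
force: [-0.1, 0.3, -0.7]
grip_width: 0.003
[483.  100.9  36.9] [0.  1.  0.1 0. ] [-0.1  0.3 -0.7]
```

View pics/w2.png

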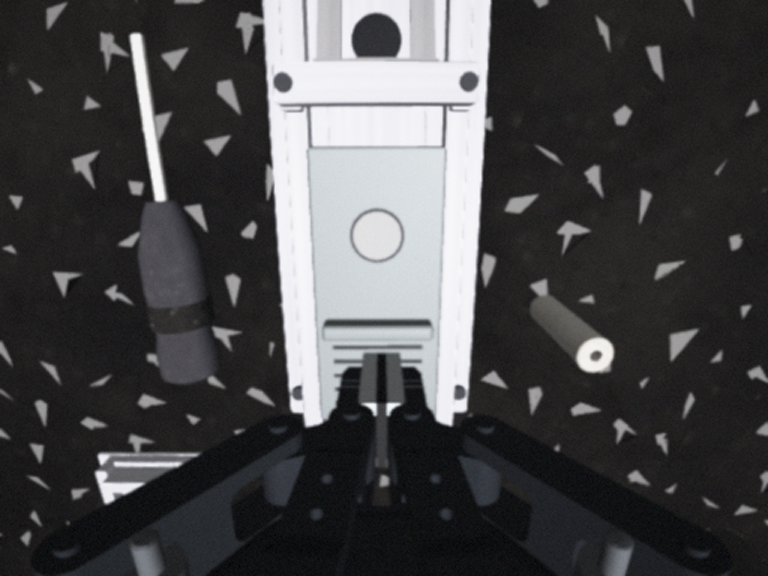

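View pics/s2.png

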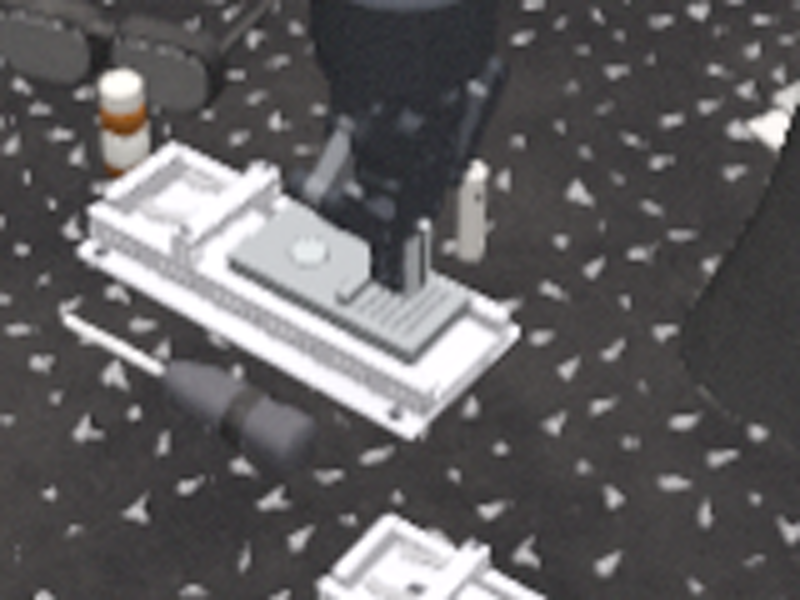

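```bash
python3 -m pendant '[[[1,0,0,-0.005,0],[1,0,0,-0.008,0],[1,0,0,-0.011,0],[1,0,0,-0.013,0],[1,0,0,-0.013,0]]]'
```

```text
time_s: 2.35
eef_pos: [483.1, 101.1, 24.2]
ee_rot: [0.0, 0.998, 0.059, 0.001]
force: [-1.5, -0.1, 10.1]
grip_width: -0.0
```

```bash
python3 -m pendant '[[[1,0,0,-0.001,0],[1,0,0,-0.0015,0],[1,0,0,-0.0015,0]]]'
```

```text
time_s: 2.65
eef_pos: [483.3, 101.2, 23.9]
ee_rot: [0.0, 0.998, 0.06, 0.001]
force: [-7.3, -1.9, 27.7]
grip_width: 0.003
```

```bash
python3 -m pendant '[[[1,-0.0015,0.004,0,0],[1,-0.002,0.008,0,0],[1,-0.0025,0.012,0,0],[1,-0.003,0.016,0,0],[1,-0.0035,0.02,0,0],[1,-0.004,0.024,0,0],[1,-0.0045,0.028,0,0],[1,-0.0045,0.028,0,0]]]'
python3 - <<'E'
from h import *
s=monitor.sense();print(s['eef_pos'],s['force'])
p,d=vision.capture('wrist');np.savez('w3.npz',p=p,d=d,pos=s['eef_pos'],q=s['ee_rot'])
cv2.imwrite('pics/w3.png',cv2.resize(p[:,:,::-1],None,fx=1.5,fy=1.5,interpolation=cv2.INTER_CUBIC))
E
```

```text
time_s: 3.45
eef_pos: [480.4, 128.8, 24.0]
ee_rot: [0.001, 0.998, 0.06, 0.003]
force: [-0.2, -5.0, 18.8]
grip_width: 0.002
[480.4 128.8  24. ] [-0.2 -5.  18.8]
```

View pics/w3.png

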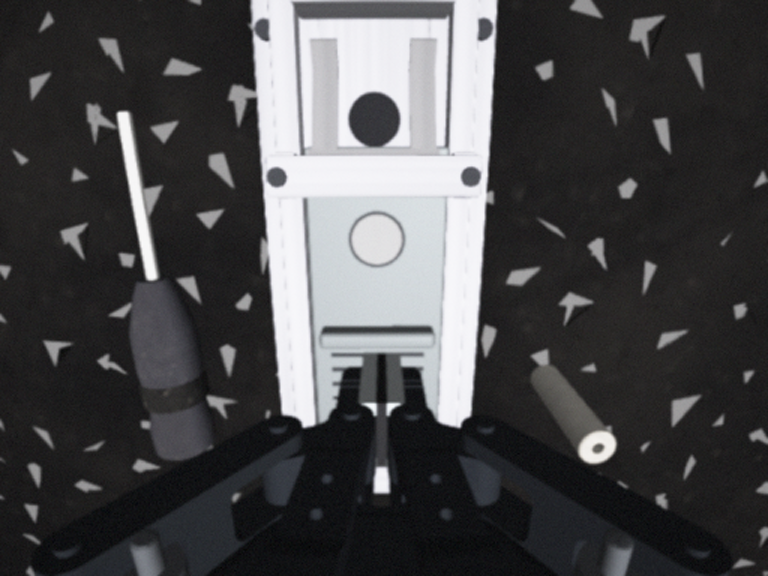

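```bash
python3 -m pendant '[[[1,-0.0004,0.003,-0.0005,0],[1,-0.0007,0.006,-0.001,0],[1,-0.0011,0.009,-0.001,0],[1,-0.0014,0.012,-0.001,0],[1,-0.0018,0.015,-0.001,0],[1,-0.0022,0.018,-0.001,0],[1,-0.0022,0.018,-0.001,0]]]'
python3 - <<'E'
from h import *
s=monitor.sense();print(s['eef_pos'],s['force'])
p,d=vision.capture('wrist');np.savez('w4.npz',p=p,d=d,pos=s['eef_pos'],q=s['ee_rot'])
cv2.imwrite('pics/w4.png',cv2.resize(p[:,:,::-1],None,fx=1.5,fy=1.5,interpolation=cv2.INTER_CUBIC))
E
```

```text
time_s: 4.2
eef_pos: [479.0, 146.1, 23.9]
ee_rot: [0.001, 0.998, 0.06, 0.004]
force: [0.8, -11.7, 27.6]
grip_width: -0.001
[479.  146.1  23.9] [  0.8 -11.7  27.6]
```

View pics/w4.png

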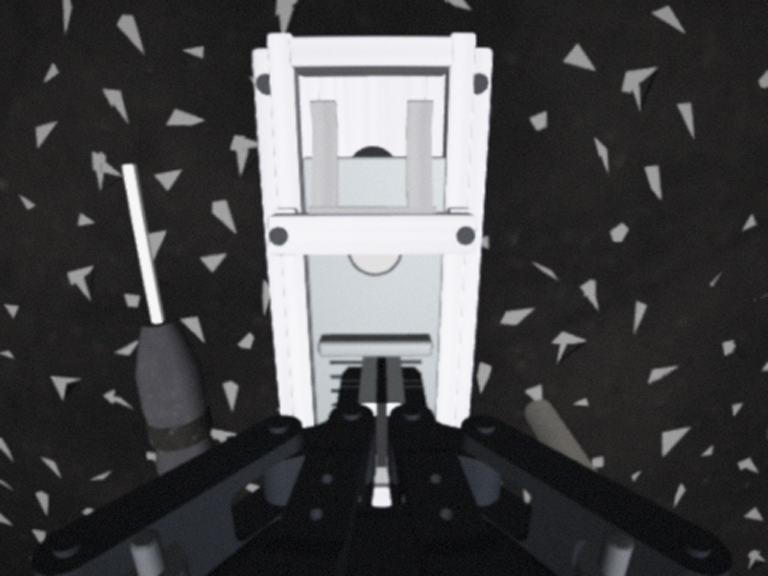

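```bash
python3 -m pendant '[[[1,-0.0004,0.003,-0.0003,0],[1,-0.0007,0.006,-0.0005,0],[1,-0.0011,0.009,-0.0005,0],[1,-0.0014,0.012,-0.0005,0],[1,-0.0014,0.012,-0.0005,0]]]'
python3 - <<'E'
from h import *
s=monitor.sense();print(s['eef_pos'],s['force'])
p,d=vision.capture('wrist');np.savez('w5.npz',p=p,d=d,pos=s['eef_pos'],q=s['ee_rot'])
cv2.imwrite('pics/w5.png',cv2.resize(p[:,:,::-1],None,fx=1.5,fy=1.5,interpolation=cv2.INTER_CUBIC))
E
```

```text
time_s: 4.75
eef_pos: [477.7, 157.1, 23.9]
ee_rot: [0.002, 0.998, 0.06, 0.004]
force: [-3.4, -20.3, 34.3]
grip_width: 0.001
[477.7 157.1  23.9] [ -3.4 -20.3  34.3]
```

View pics/w5.png

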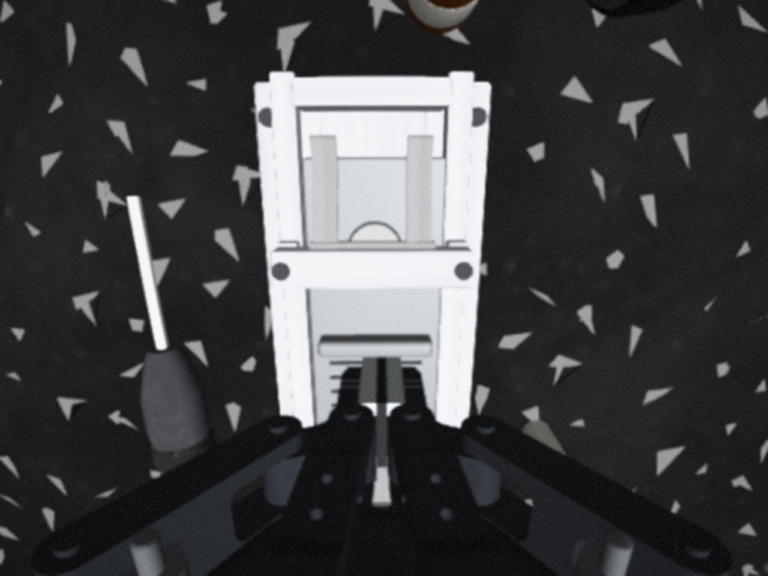

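```bash
python3 -m pendant '[[[1,-0.0002,0.003,0,0],[1,-0.0005,0.006,0,0],[1,-0.0009,0.009,0,0],[1,-0.0012,0.011,0,0],[1,-0.0012,0.011,0,0]]]'
python3 - <<'E'
from h import *
s=monitor.sense();print(s['eef_pos'],s['force'])
p,d=vision.capture('wrist');np.savez('w6.npz',p=p,d=d,pos=s['eef_pos'],q=s['ee_rot'])
cv2.imwrite('pics/w6.png',cv2.resize(p[:,:,::-1],None,fx=1.5,fy=1.5,interpolation=cv2.INTER_CUBIC))
E
```

```text
time_s: 5.3
eef_pos: [476.4, 168.1, 23.9]
ee_rot: [0.002, 0.998, 0.06, 0.004]
force: [-4.2, -19.6, 35.4]
grip_width: -0.001
[476.4 168.1  23.9] [ -4.2 -19.6  35.4]
```

View pics/w6.png

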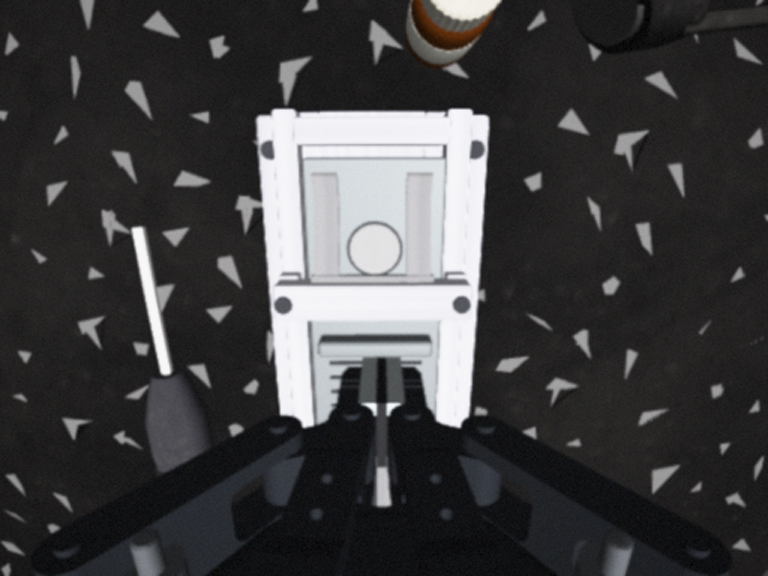

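```bash
python3 -m pendant '[[[1,-0.0002,0.0015,0,0],[1,-0.0003,0.003,0,0],[1,-0.0003,0.003,0,0]]]'
```

```text
time_s: 5.65
eef_pos: [476.0, 171.0, 23.9]
ee_rot: [0.002, 0.998, 0.06, 0.004]
force: [-3.6, -20.3, 36.7]
grip_width: -0.001
```

```bash
python3 -m pendant '[[[1,-0.0001,0.001,0,0],[1,-0.0002,0.002,0,0],[1,-0.0002,0.002,0,0]]]'
python3 - <<'E'
from h import *
s=monitor.sense();print(s['eef_pos'],s['force'])
p,d=vision.capture('wrist');np.savez('w7.npz',p=p,d=d,pos=s['eef_pos'],q=s['ee_rot'])
cv2.imwrite('pics/w7.png',cv2.resize(p[60:280,160:340,::-1],None,fx=2.7,fy=2.7,interpolation=cv2.INTER_CUBIC))
E
```

```text
time_s: 5.95
eef_pos: [475.9, 172.0, 23.9]
ee_rot: [0.003, 0.998, 0.06, 0.003]
force: [-3.9, -28.6, 38.1]
grip_width: 0.003
[475.9 172.   23.9] [ -3.9 -28.6  38.1]
```

View pics/w7.png

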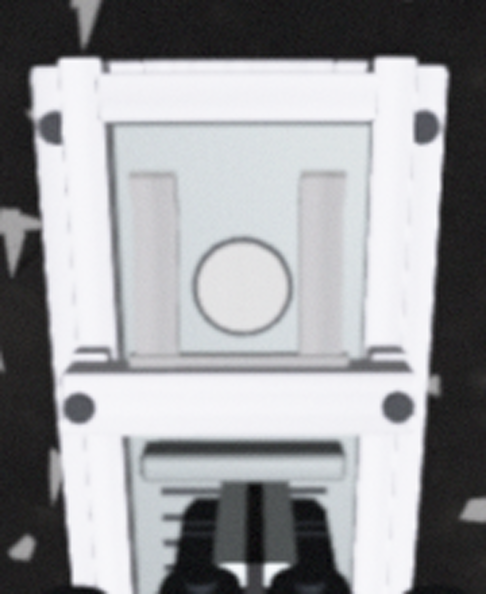

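```bash
python3 -m pendant '[[[1,0,0,0.001,0],[1,0.0001,-0.001,0.002,0],[1,0.0002,-0.0015,0.003,0],[1,0.0003,-0.002,0.006,0],[1,0.0003,-0.002,0.015,0],[1,0.0003,-0.003,0.03,0],[1,0.0003,-0.01,0.05,0],[1,0.0003,-0.02,0.08,0],[1,0.0003,-0.03,0.11,0],[1,0.0003,-0.04,0.14,0],[1,0.0003,-0.06,0.14,0],[1,0.0003,-0.06,0.14,0]]]'
python3 - <<'E'
from h import *
s=monitor.sense();print(s['eef_pos'],s['force'])
p,d=vision.capture('wrist');np.savez('w8.npz',p=p,d=d,pos=s['eef_pos'],q=s['ee_rot'])
cv2.imwrite('pics/w8.png',cv2.resize(p[10:220,190:320,::-1],None,fx=2.8,fy=2.8,interpolation=cv2.INTER_CUBIC))
p,d=vision.capture('scene')
cv2.imwrite('pics/s8.png',cv2.resize(p[195:315,180:340,::-1],None,fx=5,fy=5,interpolation=cv2.INTER_CUBIC))
E
```

```text
time_s: 7.2
eef_pos: [473.3, 114.0, 160.9]
ee_rot: [0.0, 0.998, 0.058, 0.001]
force: [0.1, 0.0, -0.2]
grip_width: 0.002
[473.3 114.  160.9] [ 0.1  0.  -0.2]
```

View pics/w8.png

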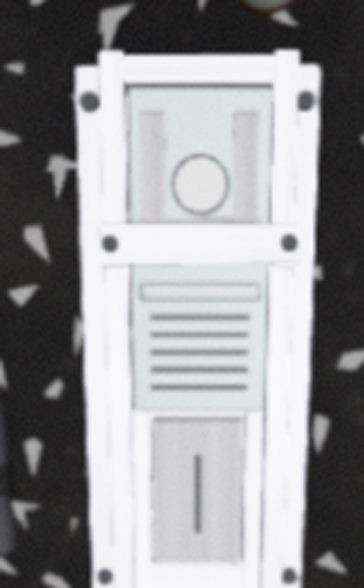

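View pics/s8.png

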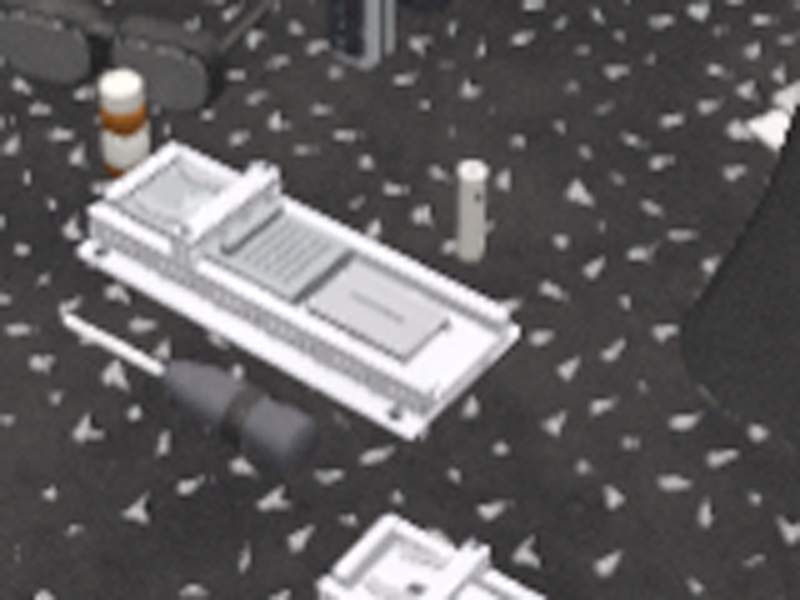

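```bash
python3 - <<'E'
from h import *
w=np.load('w8.npz')
f=lambda L:np.array(L,float)/2.8+[190,10]-.3
A=watz(w,f([(198,410),(198,419),(198,563),(200,210),(132,410),(264,410)]),[24,19,19,24,24,24]);u=np.array([-.12,.9928,0]);o=np.array([478.4,138.5,0])
print(A,'track x:',(A-o)@u)
D=w['d'];print([ (c,D[c[1],c[0]]) for c in [(260,100),(260,165)]])
k,d,i=K('wrist');
H=np.array(i['hand_eye']);q=w['q'];R=Ro.from_quat([q[1],q[2],q[3],q[0]]).as_matrix()
for reg,(r,c) in dict(front=((55,60),(256,266)),thumb=((116,152),(245,276)),pad=((165,205),(246,256)),floor=((213,216),(250,270))).items():
    vv,uu=np.mgrid[r[0]:r[1]:(1),c[0]:c[1]:1];uv=np.c_[uu.ravel(),vv.ravel()].astype(float)
    p=cv2.undistortPoints(uv.reshape(-1,1,2),k,d).reshape(-1,2);dd=D[vv.ravel(),uu.ravel()]
    P=(np.c_[p,np.ones(len(p))]*dd[:,None])@H[:3,:3].T+H[:3,3];P=P@R.T+w['pos'];print(reg,np.median(P,0))
E
```

```text
[[477.6 144.3  24. ]
 [478.3 140.2  19. ]
 [485.1  85.3  19. ]
 [470.1 210.5  24. ]
 [454.5 141.5  24. ]
 [500.8 147.   24. ]] track x: [  5.8   1.7 -53.6  72.5   5.9   5.8]
[((260, 100), np.float32(251.92538)), ((260, 165), np.float32(288.09872))]
front [466.5 234.1  23.7]
thumb [474.4 166.2  24. ]
pad [471.3 112.7  18.8]
floor [485.1  78.9  11.7]
```

```bash
python3 -c "
from rig import order;print(order.finish_job())"
```

```text
the job is handed in; nothing more can be done
None
```

The carrier is loaded in the track, and I handed the job in at about 7.3 s of the 35 s allowed. The hand-in gives no verdict.

**What I did:** I pressed on the grooved area behind the rib with shut fingertips, reading about 28 N. I kept pressing (19–38 N between moves) while sliding the carrier under the bridge and leaf spring. At the end stop the pushing force jumped from 20 to 29 N and the tool moved only half of the last 2 mm. I then eased off and lifted clear.

**Last checks:**

| Check | Measured | Expected |
|---|---|---|
| Carrier top, front and rear | 23.7 and 24.0 mm | 24 mm |
| Pad top | 18.8 mm | 19 mm |
| Gap from pad front edge to carrier rear edge | 4.1 mm | 4 mm |
| Force on the tool, raised about 160 mm | about 0 N | 0 N |

- **Leaf spring:** its strips lie on the carrier in the picture. I could not measure how far it is bent.
- **Bystanders:** the screwdriver, post and vial look unmoved in the last scene picture.
- **One disagreement:** measured against my first estimate of the track's origin, both the carrier's rear edge and the pad edge came out about 1.8 mm too far forward. Both shifted alike, so I take it as calibration error, which is quoted at about 2 mm.

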